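# Slide the chopping board out over the worktop's end

### The job

With the fingertips, push the egg timer out of the way so that it stands clear of the chopping board, and slide the thin board to the left-hand end of the worktop until its whole handle sticks straight out past the end, with the board's shoulder (where the handle begins) flush with the worktop's edge. Only push or slide these two along the surface: do not lift or tip them, let neither fall, and leave the glass, garlic, tub and mug where they are.

Things in the scene. Friction and masses are not known exactly. Their poses are not given: they have to be found in the camera images.
- board: Loose pale wooden chopping board lying flat, 10 mm thick, 0.25 kg. Blade 180 (own x) by 110 mm (own y), corner radius 14; handle 34 mm wide with a hang hole sticks out 75 mm toward own +x. Origin: underside, blade centre (plain end at x -90, shoulder +90, handle tip +165, centre of mass about +13 mm); z up. At first +x points to the worktop's left end, within 32 degrees.
- board_shoulder (a point): Point on the board's underside, centre line, where the blade's short end (shoulder) meets the handle: 90 mm ahead of the board's origin along its x. Axes as the board's.
- worktop_end (a point): Point on the top edge of the worktop's left-hand end (its free end, above the waste bin). The edge runs along world x through it; worktop on its -y side, open air on its +y side. The worktop's front edge is at x = 0.36. Fixed; axes are the world's.
- timer: Loose egg timer: upright drum, 62 mm diameter, 46 mm tall, with a bar grip on top up to 58 mm; dark lower half, white ribbed upper half (does not turn here), 0.09 kg. It stands between the handle's tip and the worktop's left-hand end, in the board's way. Origin: underside centre; z up.
- garlic_bulb: Loose garlic bulb, 53 mm wide, 52 mm tall, standing by itself behind the board (another one stands in the far left corner). Origin: underside centre. Bystander: leave alone.
- glass: Loose clear tumbler, 48 mm diameter, 61 mm tall, behind the board. Origin: underside centre. Bystander: leave alone.
- tub: Loose white tub with a lid, 72 mm diameter, 71 mm tall, behind and to the right of the board. Origin: underside centre. Bystander: leave alone.
- mug: Loose green mug, 86 mm diameter, 118 mm with its handle, 96 mm tall, behind and to the right of the board. Origin: underside centre of the mug with its handle. Bystander: leave alone.
Mind the look-alikes: they are no part of the job. What is shaped like the timer but red is not meant.

How it is judged:
By the outcome, as a careful person would: the job done as asked, in the order asked, and still so for the second after the job is handed in, with the robot touching nothing.
It also fails if it takes over 69 s, if anything falls off the work surface, if the arm or the gripper's body presses on something with over 40 N, if the wrist force passes 120 N, or if a joint passes its speed limit or range.

### The arm

A 7-joint arm with a two-finger parallel gripper is mounted at the origin on a cart in front of the work surface, level with it; the furniture and walls round the work are solid. World frame = base frame: x ahead of the robot, y to its left, z up, the work surface at z = 0. Lengths are in m, angles in rad, forces in N, time in s.
With the tool pointing down it reaches from about 0.4 to 0.85 m from the base axis. Payload 10.4 kg.
Tool frame: the origin (TCP) lies midway between the tips of the shut fingers; the grasp point (between the pads) lies 19 mm behind it; z points along the fingers, x is the direction in which the jaws open and shut, and the axes are right-handed (so a half turn about z gives the same grasp; the last joint's range is limited). The gripper opens to 85 mm and grips with 20 to 120 N. Pads are 22 mm wide; open, the fingers measure 114 mm over their backs; the gripper's body (76 mm by 85 mm) begins 54 mm behind the grasp point. The pads swing forward as they close: fully open they stand 13 mm farther back than shut.
Start: joints at [1.198, 0.332, -0.065, 1.46, 0.022, 1.35, -0.088], TCP at [0.214, -0.587, 0.231] pointing down, gripper open.
Joint ranges: [-2.6, 2.6], [-0.5, 2.12], [-1.47, 1.34], [0.16, 2.42], [-1.27, 4.41], [0.06, 2.06], [-2.6, 2.6]. Speed limits (rad/s): [2.22, 2.22, 2.79, 2.79, 3.14, 3.14, 3.14].

### API

Orientations are given as a unit quaternion [x, y, z, w].
In Python, from workcell import monitor, eyes, ticket, models gives the robot as it stands.
- The arm moves only by the tool servo_tool, never from a script. Its argument "motion" is a list of rows, each a list of 7 numbers: the opening, from 0 (shut) to 1 (fully open), then the shift along the tool's x, y, z in m, then the turn, a rotation vector about the tool's x, y, z in degrees. In form: [[fingers, tx, ty, tz, rx, ry, rz], ...]. A call has 1 to 20 rows; each row is the pose to reach, as a shift and turn from the pose commanded when the call began, along the tool's axes at that moment; what a row does not reach only later rows make up. A row lasts 1/8 s, in which the tool goes at most 62.5 mm and 10.7 degrees, less where a joint would pass 70% of its speed; a pose out of reach is approached as far as the arm can. A call with a gripper value outside its range is refused whole. The fingers move at their own pace and stop on an object; "grip_force" is the grip in N (left out, the last holds). Time passes only in rows, so rows that repeat a pose let the fingers close. It gives the time, the measured TCP pose, the force and the opening at its end, in the units of the state.
- monitor.get_obs(): the state, without advancing time (a new reading comes with each control period).
- eyes.camera(name): name is "scene" or "side" or "wrist"; returns (picture, depth): 480x640x3 uint8, blue, green, red; 480x640 float32, m along the optical axis (not along the pixel's ray), 0 where there is no reading.
- eyes.camera_info(name): a dict with "intrinsics" (3x3 intrinsics, pixels), "extrinsics" (4x4, takes a point from world to camera coordinates); the wrist camera has in their place "tool_from_camera" (4x4, takes a point from camera to tool coordinates, whose origin is the TCP and whose axes are the tool frame's). Camera axes: x right, y down, z forward; pixel columns grow to the right and rows downward; lengths in m; the calibration is good to about 2 mm. A picture is of the moment at which its call begins: read the wrist's pose just before it. camera_info takes no time and is no camera call.
- ticket.hand_in(): hands the job in, once; it reports no verdict.
Trained networks look in the newest picture that a camera, given by its name, has taken for a name from the list of things; names that differ only in an ending like _2 or _b are one class to them, and where a whole thing is asked for, a point or a joint stands for the part that bears it (a point fixed in the world has none). Each returns a list of dicts, best first, with "confidence" (0 to 1); they miss things now and then, are a little off and sometimes report something else, mostly with a low value. They report only what shows in the picture. A call takes as long as a camera call. They do not tell look-alikes from the thing itself.
- models.boxes_of(camera, thing): "point" ([x, y, z] in m, in the coordinates of the camera as it stood for that picture, good to about 4 mm: the middle of the surface that is visible of it).
The state is a dict: "clock": time; "joint_pos": joint angles; "joint_velocities": joint speeds; "tau": joint torques, N m; "position": TCP position; "ee_rot": TCP orientation; "ft_force": force on the tool from outside, world axes, zero at the start; "torque": the same for the moment, N m; "grip_width": opening from 0.0 (shut) to 1.0 (fully open).
Only numpy, scipy, OpenCV 4.12 (cv2) and the standard library are available. Lean on these libraries where they do the work, as an engineer would, in place of code of your own. Each camera call takes 0.05 s, during which the arm holds its last target. There are 200 camera calls.

## Working session

There is one attempt and no reset: what is moved stays moved. The work goes in short steps, Python scripts to look and compute and a tool call to move; the robot and the scene stay as the last step left them, time stands still between calls to the robot, and variables do not carry over. Pictures are saved under pics/ and viewed, about 8 in all and at most 12, crops included, and the job is handed in when it is done.

Besides the shell and the picture viewer there is one more tool, called after "Request:" as name(argument=value, ...), one argument or row to a line, values as JSON. servo_tool: Moves the arm, as the interface text tells. Its arguments: {"type":"object","properties":{"motion":{"type":"array"},"grip_force":{"type":"number"}},"required":["motion"]}

```bash
mkdir -p pics; cat > h.py <<'E'
import numpy as np, cv2
from workcell import monitor, eyes, ticket, models
from scipy.spatial.transform import Rotation as R
def T(cam):
    i=eyes.camera_info(cam)
    if cam!='wrist': return np.linalg.inv(np.array(i['extrinsics']))
    o=monitor.get_obs(); M=np.eye(4); M[:3,:3]=R.from_quat(o['ee_rot']).as_matrix(); M[:3,3]=o['position']
    return M@np.array(i['tool_from_camera'])
def cloud(cam):
    t=T(cam); p,d=eyes.camera(cam); K=np.array(eyes.camera_info(cam)['intrinsics'])
    v,u=np.mgrid[:480,:640]
    X=np.stack([(u-K[0,2])/K[0,0]*d,(v-K[1,2])/K[1,1]*d,d,np.ones_like(d)],-1)@t.T
    W=X[...,:3]; W[d<=0]=np.nan
    return p,W,t
def st():
    o=monitor.get_obs(); print('t',round(o['clock'],2),'pos',np.round(o['position'],4),'R',np.round(R.from_quat(o['ee_rot']).as_matrix(),3).tolist(),'F',np.round(o['ft_force'],1),'g',round(o['grip_width'],2))
E
python3 - <<'E'
from h import *
st()
for c in ['scene','side']:
    p,W,t=cloud(c); cv2.imwrite(f'pics/{c}0.png',p); np.save(f'{c}0.npy',W)
    print(c,np.round(t[:3,3],2),np.round(t[:3,2],2))
    for n in ['board','timer','garlic_bulb','glass','tub','mug','board_shoulder']:
        for b in models.boxes_of(c,n):
            q=t@np.r_[b['point'],1]; K=np.array(eyes.camera_info(c)['intrinsics']); uv=K@np.array(b['point']); print(n,round(b['confidence'],2),np.round(q[:3],3),np.round(uv[:2]/uv[2]))
st()
E
```

```text
t 0.0 pos [ 0.2141 -0.5868  0.2305] R [[0.343, -0.939, -0.001], [-0.939, -0.343, 0.001], [-0.001, 0.0, -1.0]] F [-0.4 -0.5  0.9] g 1.0
scene [-0.18  0.4   0.78] [ 0.69 -0.31 -0.65]
board 0.68 [ 0.481 -0.027  0.01 ] [365. 273.]
timer 0.95 [ 0.496 -0.213  0.043] [434. 235.]
timer 0.58 [0.463 0.209 0.049] [266. 298.]
garlic_bulb 0.83 [ 0.692 -0.017  0.031] [321. 213.]
glass 0.84 [0.639 0.051 0.039] [304. 230.]
tub 0.9 [ 0.687 -0.134  0.065] [364. 191.]
mug 0.75 [ 0.666 -0.229  0.065] [402. 187.]
board_shoulder 0.71 [ 0.482 -0.025  0.013] [364. 272.]
side [ 0.64 -1.07  0.47] [-0.05  0.93 -0.36]
board 0.75 [ 0.486 -0.046  0.012] [270. 269.]
timer 0.97 [0.483 0.18  0.03 ] [283. 221.]
timer 0.77 [ 0.512 -0.244  0.038] [269. 304.]
garlic_bulb 0.38 [ 0.708 -0.029  0.038] [387. 258.]
glass 0.7 [0.649 0.028 0.043] [356. 243.]
tub 0.55 [ 0.705 -0.134  0.066] [389. 266.]
mug 0.74 [ 0.685 -0.276  0.065] [379. 303.]
board_shoulder 0.89 [ 0.493 -0.05   0.011] [274. 270.]
t 0.8 pos [ 0.2142 -0.5872  0.2314] R [[0.343, -0.939, 0.0], [-0.939, -0.343, -0.0], [0.0, -0.0, -1.0]] F [0.1 0.1 0.7] g 1.0
```

View pics/scene0.png

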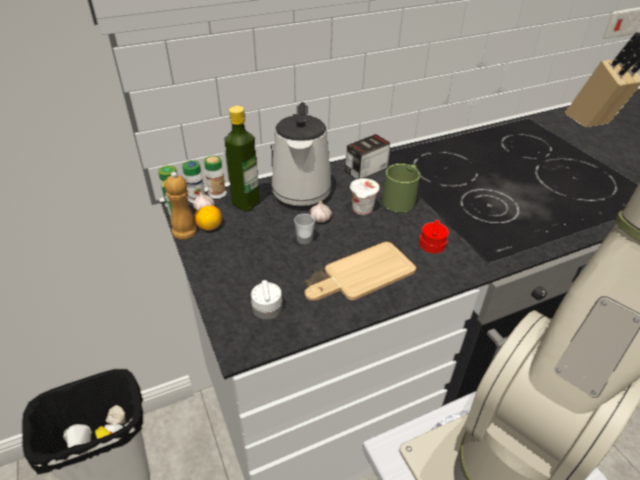

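View pics/side0.png

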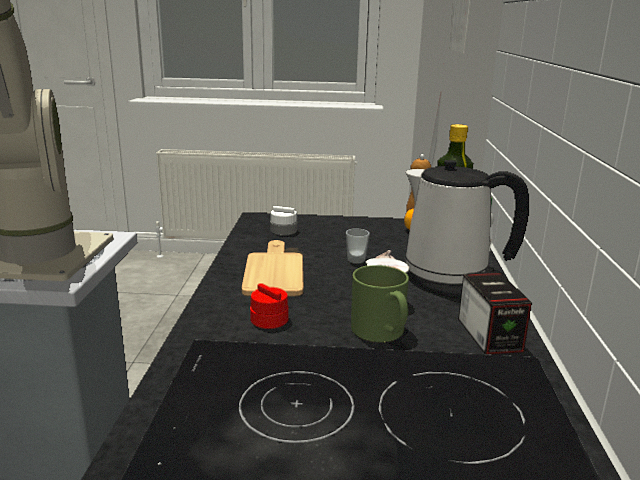

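The white timer is at scene (266,298) and side (283,221). The red look-alike, at scene (434,237) and side (269,304), stands right of the board and isn't meant. Next I'll measure the board, the timer and the worktop edge, and confirm the timer with a crop.

```bash
python3 - <<'E'
from h import *
for c in ['scene','side']:
    W=np.load(f'{c}0.npy'); p=cv2.imread(f'pics/{c}0.png'); hsv=cv2.cvtColor(p,cv2.COLOR_BGR2HSV)
    x,y,z=W[...,0],W[...,1],W[...,2]
    reg=(x>.33)&(x<.6)&(y>-.25)&(y<.3)
    m=reg&(abs(z-.01)<.008)&(hsv[...,0]>8)&(hsv[...,0]<30)&(hsv[...,1]>50)&(hsv[...,2]>110)
    P=W[m][:,:2].astype(np.float32); r=cv2.minAreaRect(P); print(c,'board',len(P),r,'zmed',np.median(z[m])); 
    np.save(f'b_{c}.npy',P)
    t=(abs(x-.475)<.06)&(abs(y-.2)<.07)&(z>.012)
    Q=W[t]; print('timer',len(Q),np.nanpercentile(Q,[2,50,98],axis=0).round(3).tolist()); 
    top=Q[(Q[:,2]>.038)&(Q[:,2]<.05)]; print(' top',top[:,:2].min(0),top[:,:2].max(0),cv2.minEnclosingCircle(top[:,:2].astype(np.float32)))
    # end edge
    s=(abs(z)<.006)&(y>.1)
    for a in np.arange(.38,.68,.04):
        q=y[s&(abs(x-a)<.02)]; print(' edge x%.2f'%a, np.sort(q)[-5:].round(4) if len(q) else None)
    # obstacles
    for lo in [.02]:
        o=(z>lo)&(z<.3)&(x>.36)&(x<.95)&(y>-.35)&(y<.4)
        H,_,_=np.histogram2d(x[o],y[o],bins=[np.arange(.36,.92,.04),np.arange(-.36,.41,.04)]); print(H.astype(int)[:, ::-1])
p=cv2.imread('pics/scene0.png'); a=cv2.resize(p[230:340,190:430],None,fx=3.2,fy=3.2,interpolation=cv2.INTER_CUBIC); cv2.imwrite('pics/crop.png',a)
E
```

```text
scene board 3393 ((0.4911615550518036, -0.011865124106407166), (0.12059789896011353, 0.26339656114578247), 6.413461208343506) zmed 0.009290192408812015
timer 857 [[0.45, 0.178, 0.013], [0.467, 0.208, 0.045], [0.503, 0.233, 0.058]]
 top [0.45022189 0.17505261] [0.50806381 0.23374417] ((0.47957131266593933, 0.20452961325645447), 0.030237076804041862)
 edge x0.38 [0.334  0.334  0.334  0.3341 0.3341]
 edge x0.42 [0.334  0.3342 0.3342 0.3343 0.3343]
 edge x0.46 [0.334  0.3342 0.3342 0.3343 0.3343]
 edge x0.50 [0.3341 0.3342 0.3342 0.3343 0.3343]
 edge x0.54 [0.3338 0.3339 0.334  0.3341 0.3343]
 edge x0.58 [0.334  0.3342 0.3342 0.3343 0.3343]
 edge x0.62 [0.3339 0.3339 0.334  0.3341 0.3342]
 edge x0.66 [0.3338 0.3339 0.3343 0.3343 0.3344]
[[   0    0    0    0    0    0    0    0    0    0    0    0    0    0
     0    0    0    0    0]
 [   0    0    0    0    0    0    0    0    0    0    0    0    0    0
     0    0    0    0    0]
 [   0    0    0    0  355  185    0    0    0    0    0    0    0    0
     0   30    0    0    0]
 [   0    0    0    0  152   87    0    0    0    0    0 
[... 2485 characters left out ...]
 [   0    0    0    0    0    0    0    0  105  279    0    0   13   38
    47  322  953  194    0]
 [   0    0    0    0    0    0    0    0    0    0   76    0   58  115
   102  401  453  812    0]
 [   0    0    0    2    5    0    0    0    0   72  485  445    5   77
     2   45   72   61    0]
 [   0    0  223   44   88    0    0    0    0   42  145 1679  923    0
     0    0    0    0    0]
 [   0    0   44    7    0    0  147  219    0   20  204  326 2197    0
    73  507  527   74    0]
 [   0    0    0    0    0    0   58  417    0   15   97 1149  771    0
    77  279  315 1260    0]
 [   0    0    0    0    0    0    0    0    0    0   40  802    4    0
     3   54  139  656    0]]
```

View pics/crop.png

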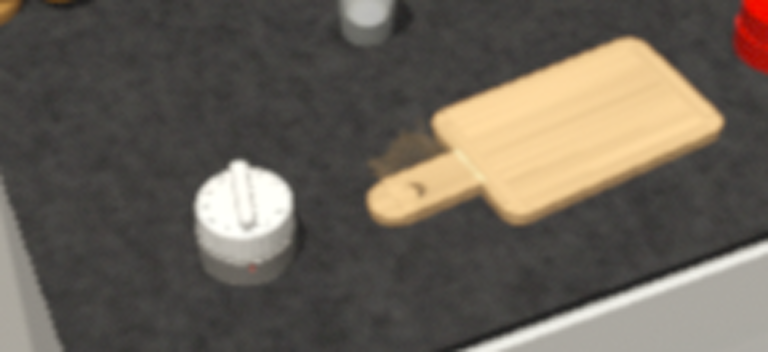

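The crop shows the white timer with its dark lower half in front of the handle tip, and the red one off to the right. The worktop end is at y≈0.334, the timer is at (0.480, 0.203), and the board centre is about (0.495, -0.05), yawed about 6°. I'll push the timer toward +x (the back) with the fingers half open as a cradle.

Request:
servo_tool(
  motion=[
    [0.5, -0.04, -0.05, 0, 0, 0, -6],
    [0.5, -0.08, -0.1, 0, 0, 0, -13],
    [0.5, -0.12, -0.15, 0, 0, 0, -20],
    [0.5, -0.155, -0.2, 0, 0, 0, -26],
    [0.5, -0.19, -0.25, 0, 0, 0, -32],
    [0.5, -0.225, -0.3, 0, 0, 0, -39],
    [0.5, -0.255, -0.34, 0, 0, 0, -45],
    [0.5, -0.285, -0.38, 0, 0, 0, -50],
    [0.5, -0.312, -0.418, 0, 0, 0, -53],
    [0.5, -0.312, -0.418, 0, 0, 0, -53],
    [0.5, -0.312, -0.418, 0, 0, 0, -53],
  ],
)

```text
clock: 2.17
position: [0.4997, -0.1515, 0.2312]
ee_rot: [0.989, -0.148, -0.0, 0.0]
ft_force: [-0.3, -0.1, 1.0]
grip_width: 0.504
```

```bash
cat >> h.py <<'E'
def to(x,y,z,yaw):
    o=monitor.get_obs(); M=R.from_quat(o['ee_rot']).as_matrix(); c,s=np.cos(np.radians(yaw)),np.sin(np.radians(yaw))
    G=np.array([[c,s,0],[s,-c,0],[0,0,-1]])
    print('row',np.round(M.T@(np.array([x,y,z])-o['position']),3),np.round(np.degrees(R.from_matrix(M.T@G).as_rotvec()),1))
E
python3 -c "
from h import *
st(); print(monitor.get_obs()['joint_pos']); to(.41,.203,.15,90)"
```

```text
t 2.17 pos [ 0.4997 -0.1515  0.2312] R [[0.956, -0.292, -0.0], [-0.292, -0.956, -0.0], [-0.0, 0.001, -1.0]] F [-0.3 -0.1  1. ] g 0.5
[ 0.6944843   0.1437582  -0.53130967  1.70760368  0.07568471  1.31077444
 -0.14849797]
row [-0.189 -0.313  0.081] [   0.    0. -107.]
```

Request:
servo_tool(
  motion=[
    [0.5, -0.02, -0.03, 0, 0, 0, -10],
    [0.5, -0.04, -0.06, 0, 0, 0, -20],
    [0.5, -0.06, -0.1, 0, 0, 0, -30],
    [0.5, -0.08, -0.13, 0, 0, 0, -40],
    [0.5, -0.1, -0.16, 0, 0, 0, -50],
    [0.5, -0.12, -0.2, 0.01, 0, 0, -60],
    [0.5, -0.14, -0.23, 0.03, 0, 0, -70],
    [0.5, -0.155, -0.26, 0.05, 0, 0, -80],
    [0.5, -0.17, -0.29, 0.07, 0, 0, -90],
    [0.5, -0.189, -0.313, 0.081, 0, 0, -100],
    [0.5, -0.189, -0.313, 0.081, 0, 0, -107],
    [0.5, -0.189, -0.313, 0.081, 0, 0, -107],
    [0.5, -0.189, -0.313, 0.081, 0, 0, -107],
  ],
)

```text
clock: 3.8
position: [0.411, 0.2026, 0.1504]
ee_rot: [0.709, 0.706, -0.0, 0.0]
ft_force: [-0.6, -0.4, 0.5]
grip_width: 0.503
```

```bash
python3 -c "
from h import *
st(); print(monitor.get_obs()['joint_pos']); to(.41,.203,.012,90)
p,W,t=cloud('wrist'); cv2.imwrite('pics/w1.png',p)"
```

```text
t 3.8 pos [0.411  0.2026 0.1504] R [[0.004, 1.0, 0.0], [1.0, -0.004, -0.0], [-0.0, 0.0, -1.0]] F [-0.6 -0.4  0.5] g 0.5
[ 0.35887623  0.11072818 -0.94687718  1.94719574  0.09995657  1.13136839
  0.93867952]
row [ 0.    -0.001  0.138] [ 0.   0.  -0.3]
```

View pics/w1.png

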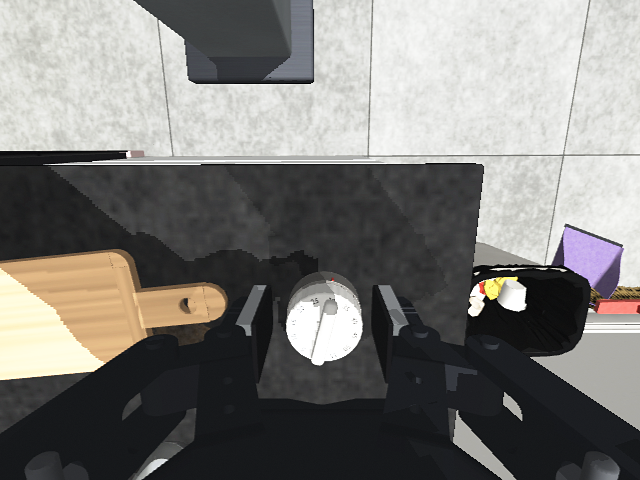

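Request:
servo_tool(
  motion=[
    [0.5, 0, 0, 0.035, 0, 0, 0],
    [0.5, 0, 0, 0.07, 0, 0, 0],
    [0.5, 0, 0, 0.1, 0, 0, 0],
    [0.5, 0, 0, 0.125, 0, 0, 0],
    [0.5, 0, 0, 0.138, 0, 0, 0],
    [0.5, 0, 0, 0.138, 0, 0, 0],
  ],
)

```text
clock: 4.6
position: [0.4103, 0.2034, 0.012]
ee_rot: [0.707, 0.707, -0.0, -0.0]
ft_force: [-0.2, 0.3, -0.2]
grip_width: 0.503
```

Request:
servo_tool(
  motion=[
    [0.5, 0, 0.01, 0, 0, 0, 0],
    [0.5, 0, 0.02, 0, 0, 0, 0],
    [0.5, 0, 0.03, 0, 0, 0, 0],
    [0.5, 0, 0.04, 0, 0, 0, 0],
    [0.5, 0, 0.05, 0, 0, 0, 0],
    [0.5, 0, 0.06, 0, 0, 0, 0],
    [0.5, 0, 0.07, 0, 0, 0, 0],
    [0.5, 0, 0.08, 0, 0, 0, 0],
    [0.5, 0, 0.09, 0, 0, 0, 0],
    [0.5, 0, 0.1, 0, 0, 0, 0],
  ],
)

```text
clock: 5.85
position: [0.5111, 0.2038, 0.0123]
ee_rot: [0.707, 0.707, -0.0, 0.0]
ft_force: [-1.8, 0.3, 1.9]
grip_width: 0.5
```

```bash
python3 - <<'E'
from h import *
st()
p,W,t=cloud('scene')
x,y,z=W[...,0],W[...,1],W[...,2]
cv2.imwrite('pics/s1.png',p[150:390,130:450].repeat(2,0).repeat(2,1))
E
```

```text
t 5.85 pos [0.5111 0.2038 0.0123] R [[-0.001, 1.0, -0.0], [1.0, 0.001, -0.0], [-0.0, -0.0, -1.0]] F [-1.8  0.3  1.9] g 0.5
```

View pics/s1.png

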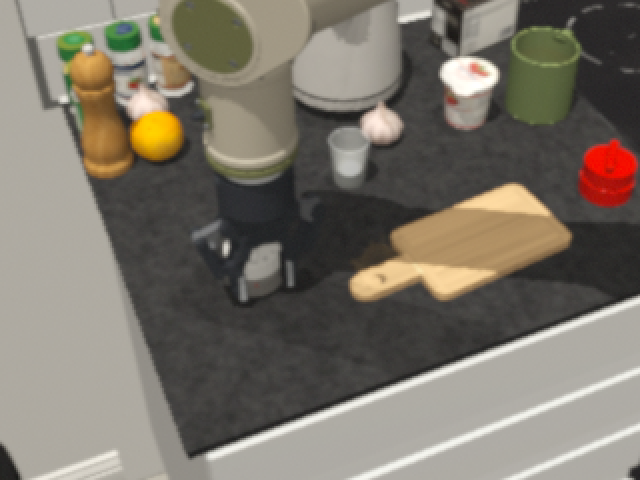

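The timer is cradled and moving, with the board untouched. I'll keep pushing.

Request:
servo_tool(
  motion=[
    [0.5, 0, 0.01, 0, 0, 0, 0],
    [0.5, 0, 0.02, 0, 0, 0, 0],
    [0.5, 0, 0.03, 0, 0, 0, 0],
    [0.5, 0, 0.04, 0, 0, 0, 0],
    [0.5, 0, 0.05, 0, 0, 0, 0],
    [0.5, 0, 0.06, 0, 0, 0, 0],
    [0.5, 0, 0.07, 0, 0, 0, 0],
    [0.5, 0, 0.077, 0, 0, 0, 0],
    [0.5, 0, 0.082, 0, 0, 0, 0],
    [0.5, 0, 0.085, 0, 0, 0, 0],
    [0.5, 0, 0.085, 0, 0, 0, 0],
  ],
)

```text
clock: 7.28
position: [0.5957, 0.2039, 0.0123]
ee_rot: [0.707, 0.707, 0.0, 0.0]
ft_force: [-0.1, 1.0, -0.2]
grip_width: 0.495
```

Request:
servo_tool(
  motion=[
    [0.5, 0, -0.02, 0, 0, 0, 0],
    [0.5, 0, -0.06, 0, 0, 0, 0],
    [0.5, 0, -0.08, -0.03, 0, 0, 0],
    [0.5, 0, -0.08, -0.09, 0, 0, 0],
    [0.5, 0, -0.08, -0.14, 0, 0, 0],
    [0.5, 0, -0.08, -0.18, 0, 0, 0],
    [0.5, 0, -0.08, -0.18, 0, 0, 0],
  ],
)

```text
clock: 8.15
position: [0.5169, 0.2045, 0.1955]
ee_rot: [0.707, 0.707, 0.002, 0.002]
ft_force: [-0.1, -0.8, -0.6]
grip_width: 0.5
```

```bash
cat > fit.py <<'E'
from h import *
from scipy.optimize import minimize
def bmask(p,W):
    hsv=cv2.cvtColor(p,cv2.COLOR_BGR2HSV); x,y,z=W[...,0],W[...,1],W[...,2]
    return (x>.36)&(x<.62)&(y>-.2)&(y<.43)&(abs(z-.01)<.006)&(hsv[...,0]>8)&(hsv[...,0]<30)&(hsv[...,1]>60)&(hsv[...,2]>75)
def model():
    a=np.concatenate([np.array(v,float)+14*np.c_[np.cos(np.linspace(s,s+np.pi/2,5)),np.sin(np.linspace(s,s+np.pi/2,5))] for v,s in [((76,41),0),((-76,41),np.pi/2),((-76,-41),np.pi),((76,-41),1.5*np.pi)]])
    th=np.linspace(-np.pi/2,np.pi/2,9); h=np.array([148,0])+17*np.c_[np.cos(th),np.sin(th)]
    return a/1000, np.r_[[[.085,-.017]],h/1000,[[.085,.017]]]
def fit(cam,p,W,m,g):
    # pixel IoU of projected board top with the colour mask
    i=eyes.camera_info(cam); K=np.array(i['intrinsics']); E=np.array(i['extrinsics']); A,H=model()
    S=4; M=cv2.resize(m.astype(np.uint8),None,fx=S,fy=S,interpolation=cv2.INTER_LINEAR)>0
    def ren(v):
        im=np.zeros(M.shape,np.uint8); c,s=np.cos(v[2]),np.sin(v[2])
        for q in (A,H):
            w=np.c_[q@np.array([[c,s],[-s,c]])+v[:2],np.full(len(q),.01),np.ones(len(q))]@E.T
            u=w[:,:3]@K.T; u=(u[:,:2]/u[:,2:]+.5)*S-.5
            cv2.fillPoly(im,[np.round(u*16).astype(np.int32)],1,shift=4)
        return im>0
    f=lambda v:-(ren(v)&M).sum()/(ren(v)|M).sum()
    best=min((minimize(f,np.array(g)+[0,0,d],method='Nelder-Mead',options=dict(initial_simplex=np.array(g)+[0,0,d]+np.array([[0,0,0],[.02,0,0],[0,.02,0],[0,0,.1]]),maxiter=150)) for d in (-.1,0,.1)),key=lambda r:r.fun)
    v=best.x; sh=v[:2]+.09*np.array([np.cos(v[2]),np.sin(v[2])]); pl=v[:2]-.09*np.array([np.cos(v[2]),np.sin(v[2])])
    print(cam,'iou',round(-best.fun,3),'origin',v[:2].round(4),'yaw',round(np.degrees(v[2]),2),'shoulder',sh.round(4),'plain',pl.round(4))
    return v
E
python3 - <<'E'
from fit import *
st()
for c in ['scene','side']:
    p,W,t=cloud(c); cv2.imwrite(f'pics/{c}2.png',p)
    fit(c,p,W,bmask(p,W),[.495,-.05,1.67])
    x,y,z=W[...,0],W[...,1],W[...,2]
    q=W[(abs(x-.62)<.06)&(abs(y-.2)<.06)&(z>.038)&(z<.05)]; print('timer',len(q),len(q) and cv2.minEnclosingCircle(q[:,:2].astype(np.float32)))
    for n in ['timer','glass']:
        for b in models.boxes_of(c,n): print(n,round(b['confidence'],2),(t@np.r_[b['point'],1])[:3].round(3))
to(.5,-.165,.19,0)
E
```

```text
t 8.15 pos [0.5169 0.2045 0.1955] R [[-0.001, 1.0, 0.006], [1.0, 0.001, 0.001], [0.001, 0.006, -1.0]] F [-0.1 -0.8 -0.6] g 0.5
scene iou 0.954 origin [ 0.4895 -0.044 ] yaw 96.02 shoulder [0.4801 0.0455] plain [ 0.499  -0.1335]
timer 356 ((0.6262932419776917, 0.20332768559455872), 0.03116890974342823)
timer 0.85 [0.609 0.209 0.044]
timer 0.69 [ 0.494 -0.212  0.042]
glass 0.84 [0.642 0.051 0.041]
glass 0.67 [ 0.688 -0.127  0.067]
side iou 0.898 origin [ 0.4915 -0.0479] yaw 96.08 shoulder [0.482  0.0415] plain [ 0.5011 -0.1374]
timer 199 ((0.6275835633277893, 0.19690290093421936), 0.03148828074336052)
timer 0.82 [ 0.511 -0.245  0.035]
timer 0.72 [0.622 0.182 0.037]
glass 0.92 [0.65  0.027 0.043]
row [-0.368 -0.015  0.001] [-0.1  0.1 90. ]
```

The timer is now at (0.626, 0.203), clear of the board's path. Next I'll move behind the board's plain end.

Request:
servo_tool(
  motion=[
    [0.5, -0.03, 0, 0, 0, 0, 8],
    [0.5, -0.07, 0, 0, 0, 0, 17],
    [0.5, -0.11, 0, 0, 0, 0, 26],
    [0.5, -0.15, 0, 0, 0, 0, 35],
    [0.5, -0.19, 0, 0, 0, 0, 45],
    [0.5, -0.23, -0.01, 0, 0, 0, 55],
    [0.5, -0.27, -0.01, 0, 0, 0, 65],
    [0.5, -0.31, -0.02, 0, 0, 0, 75],
    [0.5, -0.34, -0.021, 0, 0, 0, 84],
    [0.5, -0.372, -0.021, 0, 0, 0, 90],
    [0.5, -0.372, -0.021, 0, 0, 0, 90],
    [0.5, -0.372, -0.021, 0, 0, 0, 90],
  ],
)

```text
clock: 9.95
position: [0.4947, -0.1673, 0.1917]
ee_rot: [1.0, 0.001, -0.0, -0.0]
ft_force: [0.0, 0.3, -0.1]
grip_width: 0.503
```

```bash
python3 -c "
from h import *
st(); to(.495,-.168,.006,0)
p,W,t=cloud('wrist'); cv2.imwrite('pics/w2.png',p)
M=np.linalg.inv(np.array(eyes.camera_info('wrist')['tool_from_camera']));print(M[:3,:].round(3))
"
```

```text
t 9.95 pos [ 0.4947 -0.1673  0.1917] R [[1.0, 0.003, -0.001], [0.003, -1.0, 0.001], [-0.001, -0.001, -1.0]] F [ 0.   0.3 -0.1] g 0.5
row [0.    0.001 0.186] [-0.   0.   0.1]
[[ 1.    -0.     0.     0.   ]
 [ 0.     0.964 -0.264  0.027]
 [-0.     0.264  0.964  0.155]]
```

View pics/w2.png

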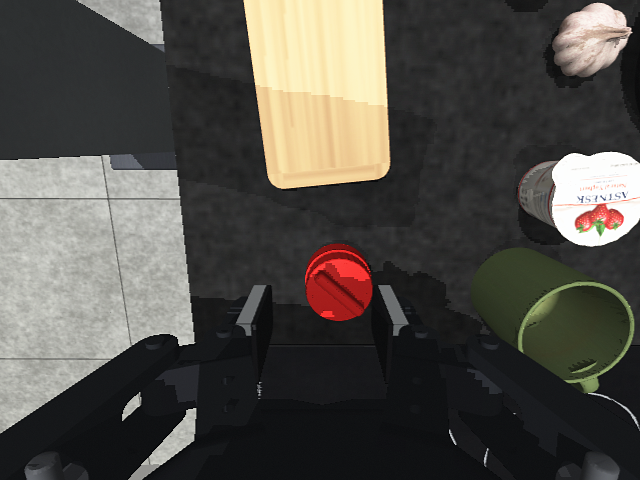

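The wrist view shows the board's plain end at rows 165-188 and the red timer at (338,285), with a gap between them. I'll measure that gap before descending.

```bash
python3 - <<'E'
from h import *
p,W,t=cloud('wrist'); h=cv2.cvtColor(p,cv2.COLOR_BGR2HSV)
x,y,z=W[...,0],W[...,1],W[...,2]
b=(abs(z-.01)<.006)&(h[...,0]>8)&(h[...,0]<30)&(h[...,1]>60)&(x>.4)&(x<.58)
for a in (.455,.475,.495,.515,.535): print(a,np.sort(y[b&(abs(x-a)<.004)])[:3].round(4))
r=(h[...,1]>150)&((h[...,0]<6)|(h[...,0]>174))&(x<.56)&(x>.44)&(z>.01)&(y<-.15)
print('red',W[r].min(0),W[r].max(0))
# finger tips
f=(W[...,2]>.15)&(abs(x-.495)<.06); print('fingers', np.nanmin(W[f],0),np.nanmax(W[f],0))
E
```

```text
0.455 [-0.1385 -0.1385 -0.1384]
0.475 [-0.1375 -0.1375 -0.1374]
0.495 [-0.1356 -0.1354 -0.1347]
0.515 [-0.1329 -0.1329 -0.1328]
0.535 [-0.1311 -0.1311 -0.131 ]
red [ 0.47910446 -0.25202022  0.01000118] [ 0.53950281 -0.15864806  0.19559319]
fingers [ 0.43500602 -0.17966542  0.19223638] [ 0.55499459 -0.14523851  0.29459303]
```

Request:
servo_tool(
  motion=[
    [0.5, 0, -0.004, 0.04, 0, 0, 0],
    [0.5, 0, -0.004, 0.09, 0, 0, 0],
    [0.5, 0, -0.004, 0.13, 0, 0, 0],
    [0.5, 0, -0.004, 0.16, 0, 0, 0],
    [0.5, 0, -0.004, 0.178, 0, 0, 0],
    [0.5, 0, -0.004, 0.185, 0, 0, 0],
    [0.5, 0, -0.004, 0.187, 0, 0, 0],
    [0.5, 0, -0.004, 0.187, 0, 0, 0],
  ],
)

```text
clock: 11.05
position: [0.4954, -0.1644, 0.0062]
ee_rot: [1.0, 0.0, 0.001, 0.0]
ft_force: [0.5, -0.2, 0.5]
grip_width: 0.503
```

Request:
servo_tool(
  motion=[
    [0.5, 0, -0.008, 0, 0, 0, 0],
    [0.5, 0, -0.014, 0, 0, 0, 0],
    [0.5, 0, -0.02, 0, 0, 0, 0],
    [0.5, 0, -0.026, 0, 0, 0, 0],
    [0.5, 0, -0.032, 0, 0, 0, 0],
    [0.5, 0, -0.038, 0, 0, 0, 0],
    [0.5, 0, -0.044, 0, 0, 0, 0],
    [0.5, 0, -0.05, 0, 0, 0, 0],
    [0.5, 0, -0.056, 0, 0, 0, 0],
    [0.5, 0, -0.062, 0, 0, 0, 0],
  ],
)

```text
clock: 12.3
position: [0.4947, -0.1019, 0.0053]
ee_rot: [1.0, 0.0, 0.0, 0.0]
ft_force: [0.2, -3.6, 2.6]
grip_width: 0.5
```

```bash
python3 - <<'E'
from fit import *
st()
p,W,t=cloud('scene'); m=bmask(p,W); fit('scene',p,W,m,[.49,-.01,1.6])
cv2.imwrite('pics/s3.png',p[150:390,130:450].repeat(2,0).repeat(2,1))
E
```

```text
t 12.3 pos [ 0.4947 -0.1019  0.0053] R [[1.0, 0.001, 0.0], [0.001, -1.0, -0.0], [0.0, 0.0, -1.0]] F [ 0.2 -3.6  2.6] g 0.5
scene iou 0.951 origin [ 4.97e-01 -3.00e-04] yaw 90.94 shoulder [0.4955 0.0897] plain [ 0.4985 -0.0903]
```

View pics/s3.png

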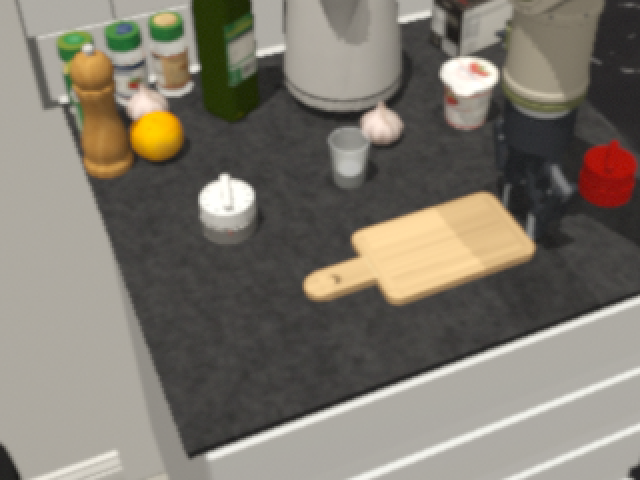

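The push works: yaw has come down to about 91° and the board is moving straight. About 244 mm remain, so I'll push 220 mm and then measure.

Request:
servo_tool(
  motion=[
    [0.5, 0, -0.006, 0, 0, 0, 0],
    [0.5, 0, -0.012, 0, 0, 0, 0],
    [0.5, 0, -0.018, 0, 0, 0, 0],
    [0.5, 0, -0.024, 0, 0, 0, 0],
    [0.5, 0, -0.03, 0, 0, 0, 0],
    [0.5, 0, -0.036, 0, 0, 0, 0],
    [0.5, 0, -0.042, 0, 0, 0, 0],
    [0.5, 0, -0.048, 0, 0, 0, 0],
    [0.5, 0, -0.054, 0, 0, 0, 0],
    [0.5, 0, -0.06, 0, 0, 0, 0],
    [0.5, 0, -0.066, 0, 0, 0, 0],
    [0.5, 0, -0.072, 0, 0, 0, 0],
    [0.5, 0, -0.078, 0, 0, 0, 0],
    [0.5, 0, -0.084, 0, 0, 0, 0],
    [0.5, 0, -0.09, 0, 0, 0, 0],
    [0.5, 0, -0.096, 0, 0, 0, 0],
    [0.5, 0, -0.102, 0, 0, 0, 0],
    [0.5, 0, -0.108, 0, 0, 0, 0],
    [0.5, 0, -0.114, 0, 0, 0, 0],
    [0.5, 0, -0.12, 0, 0, 0, 0],
  ],
)

```text
clock: 14.85
position: [0.4946, 0.0181, 0.0053]
ee_rot: [1.0, 0.0, -0.0, 0.0]
ft_force: [-0.0, -5.1, 4.8]
grip_width: 0.499
```

Request:
servo_tool(
  motion=[
    [0.5, 0, -0.006, 0, 0, 0, 0],
    [0.5, 0, -0.012, 0, 0, 0, 0],
    [0.5, 0, -0.018, 0, 0, 0, 0],
    [0.5, 0, -0.024, 0, 0, 0, 0],
    [0.5, 0, -0.03, 0, 0, 0, 0],
    [0.5, 0, -0.036, 0, 0, 0, 0],
    [0.5, 0, -0.042, 0, 0, 0, 0],
    [0.5, 0, -0.048, 0, 0, 0, 0],
    [0.5, 0, -0.054, 0, 0, 0, 0],
    [0.5, 0, -0.06, 0, 0, 0, 0],
    [0.5, 0, -0.066, 0, 0, 0, 0],
    [0.5, 0, -0.072, 0, 0, 0, 0],
    [0.5, 0, -0.078, 0, 0, 0, 0],
    [0.5, 0, -0.084, 0, 0, 0, 0],
    [0.5, 0, -0.09, 0, 0, 0, 0],
    [0.5, 0, -0.094, 0, 0, 0, 0],
    [0.5, 0, -0.097, 0, 0, 0, 0],
    [0.5, 0, -0.1, 0, 0, 0, 0],
    [0.5, 0, -0.1, 0, 0, 0, 0],
  ],
)

```text
clock: 17.23
position: [0.4943, 0.1182, 0.0053]
ee_rot: [1.0, 0.001, -0.0, 0.0]
ft_force: [-0.3, -5.1, 5.4]
grip_width: 0.5
```

```bash
python3 - <<'E'
from fit import *
st()
for c in ['scene','side']:
    p,W,t=cloud(c); m=bmask(p,W); fit(c,p,W,m,[.497,.22,1.57])
    x,y,z=W[...,0],W[...,1],W[...,2]
    print('edge',[np.sort(y[(abs(z)<.006)&(abs(x-a)<.012)&(y<.5)])[-4:].round(4).tolist() for a in (.40,.58,.62)])
    if c=='scene': cv2.imwrite('pics/s4.png',cv2.resize(p[190:340,180:400],None,fx=3,fy=3))
E
```

```text
t 17.23 pos [0.4943 0.1182 0.0053] R [[1.0, 0.001, -0.0], [0.001, -1.0, -0.0], [-0.0, 0.0, -1.0]] F [-0.3 -5.1  5.4] g 0.5
scene iou 0.955 origin [0.4968 0.2192] yaw 90.57 shoulder [0.496  0.3091] plain [0.4977 0.1292]
edge [[0.334, 0.3341, 0.3341, 0.3343], [0.3338, 0.3341, 0.3341, 0.3342], [0.3335, 0.3335, 0.3339, 0.3339]]
side iou 0.606 origin [0.5017 0.2041] yaw 88.05 shoulder [0.5048 0.2941] plain [0.4987 0.1142]
edge [[0.3261, 0.3273, 0.3276, 0.328], [0.3266, 0.3319, 0.3328, 0.3329], [0.1765, 0.1768, 0.1782, 0.1794]]
```

View pics/s4.png

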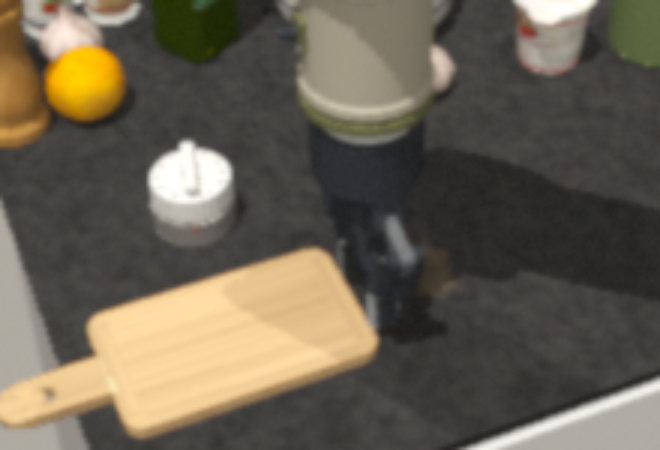

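The board is straight and about 25 mm short. I'll push 21 mm, then back off and measure from above with the wrist camera.

Request:
servo_tool(
  motion=[
    [0.5, 0, -0.004, 0, 0, 0, 0],
    [0.5, 0, -0.008, 0, 0, 0, 0],
    [0.5, 0, -0.012, 0, 0, 0, 0],
    [0.5, 0, -0.016, 0, 0, 0, 0],
    [0.5, 0, -0.019, 0, 0, 0, 0],
    [0.5, 0, -0.021, 0, 0, 0, 0],
    [0.5, 0, -0.021, 0, 0, 0, 0],
    [0.5, 0, -0.021, 0, 0, 0, 0],
  ],
)

```text
clock: 18.32
position: [0.4942, 0.139, 0.0053]
ee_rot: [1.0, 0.0, -0.0, 0.0]
ft_force: [0.2, -4.9, 5.2]
grip_width: 0.497
```

Request:
servo_tool(
  motion=[
    [0.5, 0, 0.012, 0, 0, 0, 0],
    [0.5, 0, 0.02, 0, 0, 0, 0],
    [0.5, 0, 0.01, -0.05, 0, 0, 0],
    [0.5, 0, -0.03, -0.1, 0, 0, 0],
    [0.5, 0, -0.08, -0.15, 0, 0, 0],
    [0.5, 0, -0.1, -0.2, 0, 0, 0],
    [0.5, 0, -0.1, -0.23, 0, 0, 0],
    [0.5, 0, -0.1, -0.25, 0, 0, 0],
    [0.5, 0, -0.1, -0.25, 0, 0, 0],
    [0.5, 0, -0.1, -0.25, 0, 0, 0],
  ],
)

```text
clock: 19.58
position: [0.4941, 0.2383, 0.2541]
ee_rot: [1.0, 0.0, -0.001, 0.0]
ft_force: [0.0, -1.0, -0.8]
grip_width: 0.501
```

```bash
cat > chk.py <<'E'
from fit import *
import sys
st()
p,W,t=cloud('scene'); fit('scene',p,W,bmask(p,W),[.497,.24,1.57])
cv2.imwrite(f'pics/se{sys.argv[1]}.png',p)
p,W,t=cloud('wrist'); cv2.imwrite(f'pics/we{sys.argv[1]}.png',p)
x,y,z=W[...,0],W[...,1],W[...,2]
h=cv2.cvtColor(p,cv2.COLOR_BGR2HSV)
b=(abs(z-.01)<.006)&(h[...,0]>8)&(h[...,0]<30)&(h[...,1]>50)&(x>.4)&(x<.6)
E=lambda a:np.sort(y[(abs(z)<.005)&(abs(x-a)<.008)&(y<.5)])[-4:].round(4)
print('wrist edge',[E(a).tolist() for a in (.40,.42,.57,.6)])
for a in (.455,.465,.475,.52,.53,.54):
    q=np.sort(y[b&(abs(x-a)<.003)]); print(a,q[:2].round(4),q[-2:].round(4))
for a in (.2,.24,.28,.36,.38): 
    q=np.sort(x[b&(abs(y-a)<.003)]); print('y',a,q[[0,-1]].round(4) if len(q) else 0)
print('tip',np.sort(y[b])[-3:], 'zboard',np.nanmedian(z[b]))
E
python3 chk.py 1
```

```text
t 19.57 pos [0.4941 0.2383 0.2541] R [[1.0, 0.001, -0.001], [0.001, -1.0, -0.001], [-0.001, 0.001, -1.0]] F [ 0.  -1.  -0.8] g 0.5
scene iou 0.954 origin [0.4971 0.2399] yaw 90.37 shoulder [0.4966 0.3299] plain [0.4977 0.1499]
wrist edge [[0.3337, 0.3337, 0.3337, 0.3338], [0.3337, 0.3337, 0.3337, 0.3337], [0.3338, 0.3338, 0.3338, 0.3338], [0.3338, 0.3338, 0.3338, 0.3338]]
0.455 [0.1505 0.1507] [0.3291 0.3291]
0.465 [0.1518 0.1519] [0.3291 0.3291]
0.475 [0.1513 0.1515] [0.3282 0.3282]
0.52 [0.1503 0.1503] [0.3292 0.3292]
0.53 [0.15   0.1506] [0.3291 0.3292]
0.54 [0.1504 0.1507] [0.3292 0.3292]
y 0.2 [0.4453 0.5536]
y 0.24 [0.4453 0.5542]
y 0.28 [0.4445 0.5547]
y 0.36 [0.4825 0.5158]
y 0.38 [0.4827 0.5154]
tip [0.40358883 0.40364597 0.40399889] zboard 0.009648343108787427
```

View pics/we1.png

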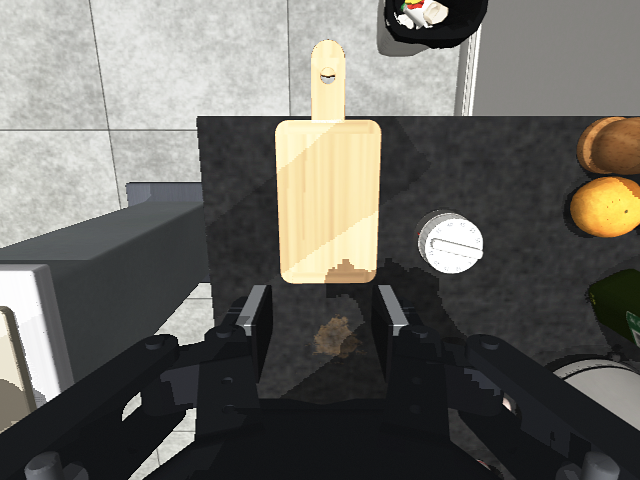

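The wrist view shows the board straight with its shoulder (row ~121) just short of the edge (row ~116). Both cameras put the gap at about 4.4 mm (0.3298 against 0.3342), so I'll push the TCP to y≈0.1434.

Request:
servo_tool(
  motion=[
    [0.5, 0, 0.05, 0, 0, 0, 0],
    [0.5, 0, 0.09, 0.03, 0, 0, 0],
    [0.5, 0, 0.113, 0.08, 0, 0, 0],
    [0.5, 0, 0.113, 0.13, 0, 0, 0],
    [0.5, 0, 0.113, 0.18, 0, 0, 0],
    [0.5, 0, 0.113, 0.22, 0, 0, 0],
    [0.5, 0, 0.113, 0.241, 0, 0, 0],
    [0.5, 0, 0.113, 0.249, 0, 0, 0],
    [0.5, 0, 0.113, 0.249, 0, 0, 0],
    [0.5, 0, 0.113, 0.249, 0, 0, 0],
  ],
)

```text
clock: 20.92
position: [0.4952, 0.126, 0.0072]
ee_rot: [1.0, 0.0, 0.001, -0.0]
ft_force: [0.4, -0.2, -0.8]
grip_width: 0.499
```

Request:
servo_tool(
  motion=[
    [0.5, 0, -0.004, 0.0015, 0, 0, 0],
    [0.5, 0, -0.008, 0.0015, 0, 0, 0],
    [0.5, 0, -0.011, 0.0015, 0, 0, 0],
    [0.5, 0, -0.014, 0.0015, 0, 0, 0],
    [0.5, 0, -0.016, 0.0015, 0, 0, 0],
    [0.5, 0, -0.017, 0.0015, 0, 0, 0],
    [0.5, 0, -0.017, 0.0015, 0, 0, 0],
    [0.5, 0, -0.017, 0.0015, 0, 0, 0],
  ],
)

```text
clock: 21.92
position: [0.4946, 0.1426, 0.0048]
ee_rot: [1.0, 0.0, 0.0, 0.0]
ft_force: [0.1, -2.2, 2.2]
grip_width: 0.499
```

```bash
python3 - <<'E'
from fit import *
st()
for i in range(3):
    p,W,t=cloud('scene'); fit('scene',p,W,bmask(p,W),[.497,.245,1.57])
print(np.mean([monitor.get_obs()['position'] for _ in range(3)],0))
E
```

```text
t 21.93 pos [0.4946 0.1426 0.0048] R [[1.0, 0.001, 0.0], [0.001, -1.0, -0.0], [0.0, 0.0, -1.0]] F [ 0.1 -2.2  2.2] g 0.5
scene iou 0.954 origin [0.4978 0.2439] yaw 90.58 shoulder [0.4969 0.3339] plain [0.4987 0.1539]
scene iou 0.953 origin [0.4978 0.244 ] yaw 90.45 shoulder [0.4971 0.334 ] plain [0.4985 0.154 ]
scene iou 0.952 origin [0.4973 0.2442] yaw 90.07 shoulder [0.4972 0.3341] plain [0.4974 0.1542]
[0.49459828 0.14261448 0.00480655]
```

Shoulder and edge now agree to within a millimetre (about 0.334 each). I'll retreat and check from above.

Request:
servo_tool(
  motion=[
    [0.5, 0, 0.012, 0, 0, 0, 0],
    [0.5, 0, 0.02, 0, 0, 0, 0],
    [0.5, 0, 0.01, -0.05, 0, 0, 0],
    [0.5, 0, -0.03, -0.1, 0, 0, 0],
    [0.5, 0, -0.08, -0.15, 0, 0, 0],
    [0.5, 0, -0.1, -0.2, 0, 0, 0],
    [0.5, 0, -0.1, -0.23, 0, 0, 0],
    [0.5, 0, -0.1, -0.25, 0, 0, 0],
    [0.5, 0, -0.1, -0.25, 0, 0, 0],
    [0.5, 0, -0.1, -0.25, 0, 0, 0],
    [0.5, 0, -0.1, -0.25, 0, 0, 0],
  ],
)

```text
clock: 23.45
position: [0.4941, 0.2423, 0.2536]
ee_rot: [1.0, 0.0, -0.001, 0.0]
ft_force: [0.4, -0.1, -0.1]
grip_width: 0.502
```

```bash
python3 chk.py 2; python3 -c "
import cv2
p=cv2.imread('pics/we2.png'); cv2.imwrite('pics/we2c.png',cv2.resize(p[20:300,180:500],None,fx=2,fy=2,interpolation=cv2.INTER_NEAREST))"
```

```text
t 23.45 pos [0.4941 0.2423 0.2536] R [[1.0, 0.001, -0.002], [0.001, -1.0, -0.001], [-0.002, 0.001, -1.0]] F [ 0.4 -0.1 -0.1] g 0.5
scene iou 0.956 origin [0.4977 0.244 ] yaw 90.44 shoulder [0.497 0.334] plain [0.4984 0.154 ]
wrist edge [[0.3338, 0.3338, 0.3339, 0.3339], [0.3339, 0.3339, 0.3339, 0.3339], [0.334, 0.334, 0.334, 0.334], [0.334, 0.334, 0.334, 0.334]]
0.455 [0.1546 0.1548] [0.3332 0.3333]
0.465 [0.1556 0.1561] [0.3323 0.3323]
0.475 [0.1557 0.1558] [0.3323 0.3323]
0.52 [0.1544 0.1545] [0.3583 0.363 ]
0.53 [0.1546 0.1548] [0.3333 0.3333]
0.54 [0.1546 0.1546] [0.3333 0.3333]
y 0.2 [0.4454 0.5549]
y 0.24 [0.4455 0.5544]
y 0.28 [0.4457 0.5548]
y 0.36 [0.4836 0.5171]
y 0.38 [0.4838 0.5167]
tip [0.40755994 0.40854443 0.4089613 ] zboard 0.009632272431638111
```

View pics/we2c.png

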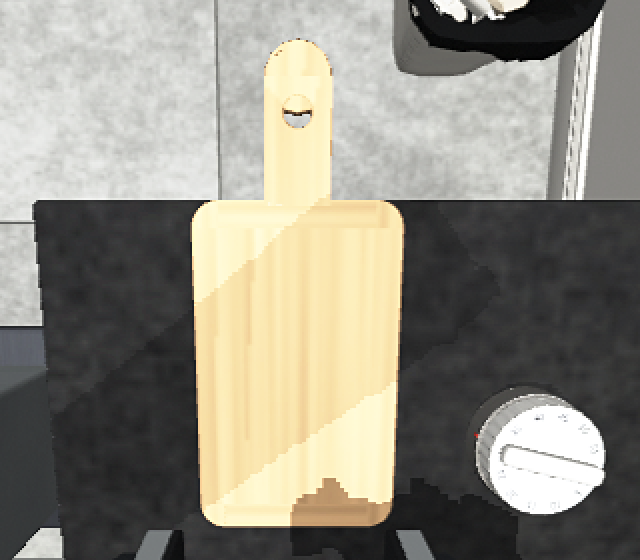

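The shoulder and the worktop edge line up at the same crop row (~200). The board is straight, the timer is clear of it, and the gripper touches nothing. I'll hand in.

```bash
python3 -c "
from h import *
print(ticket.hand_in())"
```

```text
the job is handed in; nothing more can be done
None
```

The job is done and handed in at about 23.5 s of the 69 s allowed; the hand-in gave no verdict.

**What I did:** I pushed the white timer about 146 mm toward the back with the half-open fingertips, to about (0.626, 0.203). I then pushed the board by its plain end to the worktop's left end in several slides, the last a 4 mm correction.

**Last checks:**
- **Shoulder position:** the scene camera puts it at y = 0.334 and the edge at 0.334. The wrist camera reads 0.333 for the shoulder and 0.334 for the edge, so it is flush to within about 1 mm.
- **Board angle:** it is straight to within about 0.5°.
- **Timer clearance:** the timer stands about 40 mm from the board.
- **Forces:** the wrist force stayed at about 7 N or less in every reading I took, and the gripper was about 0.25 m above the worktop at hand-in.

**What disagreed or went unchecked:**
- With the arm blocking part of its view during the push, the side camera's board fit was poor (overlap 0.61), so I ignored it.
- I did not measure the glass, garlic, tub and mug again at the end. They looked undisturbed in the pictures, and the fingers never went near them.

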